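Space a reference tile in its mounting frame and hold it flush

TASK

Lift the blue spacer out of its black stand and slide it, upright, all the way down, about midway along, into the one gap beside the white tile that is wide enough for it (between the tile and the thin cheek); never push it onto the thick cheek, where the gap is too narrow, and do not shove the tile across to change the gaps. Let go of the spacer, then press the tile straight down with the closed fingertips against its springy pad until its top is flush with the frame, and finish while still holding it pressed there. Leave the loose petri dish, tape roll and specimen cup where they are.

Things in the scene. Friction and masses are not known exactly. Their poses are not given: they have to be found in the camera images.
- frame: Fixed mounting frame with aluminium end stops, dark steel base plate 124 (x) x 150 (y) x 8 mm; origin at the centre of its underside, z up. The pocket floor is the plate's top, 8 mm above the origin. Two end stops at x = +-46.5 mm (10 thick, 80 long in y, tops 24 mm above the origin) stand 1.5 mm from the tile's ends. A cheek is bolted on at y = +56 and another at y = -56 mm. The gaps between tile and cheeks run along x; their ends are open.
- thin_cheek: Fixed silver bar, 86 (x) x 11 (y) x 16 mm high, on the frame's plate at its +y or its -y side (it varies); origin at the centre of its underside, axes parallel to the frame's, top level with the end stops (24 mm above the frame's underside). The gap between it and the tile is about 9.5 to 11.5 mm wide: the spacer goes here, midway along the gap (within 18 mm).
- thick_cheek: Fixed grey bar, 86 (x) x 26 (y) x 16 mm high, on the side opposite the thin cheek; origin at the centre of its underside. The gap between it and the tile is only 2 to 4 mm wide.
- tile: Loose white ceramic tile, 80 x 80 x 16 mm, 0.15 to 0.31 kg, lying flat in the frame on a springy pad; origin at the centre of its underside, axes parallel to the frame's within a degree. It starts about 6 mm proud of the frame and may slide sideways a few mm if nudged, which is harmless; shoving it 7 mm sideways is not.
- tile_top (a point): Centre of the tile's top face: about 30 mm above the frame's underside at the start, 24 mm when flush with cheeks and end stops.
- pad (a joint): Travel of the springy pad (56 x 56 mm, under the middle of the tile), m: near 0 raised, 0.006 when the tile is flush and rests on the pocket floor. It takes about 5 to 9 N of push down at the tile's centre to hold it flush, and it springs up again when let go.
- spacer: Loose blue spacer, 60 g: an upright blade 50 (x) x 8 (y) x 26 mm high with rounded lower edges, and on it a finger grip 26 (x) x 14 (y) mm from 26 to 50 mm above its foot. Origin at the centre of its foot, z up; the same either way round. Starts standing in the stand; grip it by the finger grip from above, across its 14 mm, so that the fingers stay above tile and cheek.
- stand: Fixed black stand, 70 (x) x 28 (y) x 16 mm, with a slot along x, 11 mm wide and 4 mm above its underside, in which the spacer stands 12 mm deep; origin at the centre of its underside.
- petri_3: Loose bystander: petri dish, 62 mm wide, 16 high, beyond the frame. Leave alone.
- tape_roll: Loose bystander: green tape roll, 69 mm wide, 19 high, at the left. Leave alone.
- specimen_cup_2: Loose bystander: specimen cup with a coloured lid, 66 mm wide, 70 high, at the back. Leave alone.
Mind the look-alikes: they are no part of the job. Of the things like the spacer, leave any that is pink or red; of the rest the smaller one is meant.

How it is judged:
By the outcome, as a careful person would: the job done as asked, in the order asked, and still so for the second after the job is handed in, while the arm keeps its last pose, push and grip.
It also fails if it takes over 45 s, if anything falls off the work surface, if the arm or the gripper's body presses on something with over 40 N, if the wrist force passes 120 N, or if a joint passes its speed limit or range.

ROBOT

A 7-joint arm with a two-finger parallel gripper is mounted at the origin on a cart in front of the work surface, level with it; the furniture and walls round the work are solid. World frame = base frame: x ahead of the robot, y to its left, z up, the work surface at z = 0. Lengths are in mm, angles in rad, forces in N, time in s.
With the tool pointing down it reaches from about 400 to 875 mm from the base axis. Payload 19.3 kg.
Tool frame: the origin (TCP) lies at the very end of the fingers, on their centre line; the grasp point (between the pads) lies 19 mm behind it (grip_point_offset is the z of the grasp point in the tool frame, in mm); z points along the fingers, x is the direction in which the jaws open and shut, and the axes are right-handed (so a half turn about z gives the same grasp; the last joint's range is limited). The gripper opens to 85 mm and grips with 20 to 120 N. Pads are 22 mm wide; open, the fingers measure 114 mm over their backs; the gripper's body (76 mm by 85 mm) begins 54 mm behind the grasp point. The pads swing forward as they close: fully open they stand 13 mm farther back than shut.
Start: joints at [-1.31, 0.521, -0.036, 1.599, 0.021, 1.021, -0.113], TCP at [203.018, 591.099, 231.291] pointing down, gripper open.
Joint ranges: [-2.91, 2.91], [-0.3, 2.13], [-1.5, 1.42], [0.17, 2.43], [-1.26, 4.41], [0.16, 1.93], [-2.52, 2.52]. Speed limits (rad/s): [1.89, 1.89, 2.39, 2.39, 3.01, 3.01, 3.01].

INTERFACE

Orientations are given as a 3x3 rotation matrix whose columns are the frame's x, y, z axes.
In Python, from workcell import movep, movel, goto_joints, open_gripper, clamp, wait, inverse_kinematics, read_state, camera, PlanningError, finish_job, grip_point_offset gives the robot as it stands. Calls block until the motion is done:
- movep(position, orientation): joint-space move of the TCP to a pose.
- movel(position, frame=None, max_speed=150, guard=None): straight line of the TCP; frame=None keeps the orientation; max_speed is the mean speed in mm/s. With guard (N) it stops when the force on the tool has changed by that much, and returns True; else False.
- goto_joints(angles): joint-space move.
- open_gripper() and clamp(): open the fingers fully, or close them until they stop; the grip force is fixed at half the most.
- wait(seconds).
- inverse_kinematics(position, orientation): joint angles nearest the present ones, or None.
- read_state(): the state.
- camera(name): name is "scene" or "top" or "wrist"; returns a dict with "image" (400x640x3 uint8, blue, green, red), "range_z" (400x640 float32, mm along the optical axis (not along the pixel's ray), 0 where there is no reading), "fx", "fy", "cx", "cy" (pixels), "dist_coeffs" ([k1, k2, p1, p2, k3] as OpenCV has them; the pictures are not rectified), "cam_to_world" (4x4, takes a point from camera to world coordinates). Camera axes: x right, y up, looking along -z (the intrinsics and any distortion apply to the point x, -y, -z); pixel columns grow to the right and rows downward; lengths in mm; the calibration is good to about 2 mm. A picture is of the moment at which its call begins.
A pose or a line that the arm cannot do raises PlanningError and nothing moves.
- finish_job(): hands the job in, once; it reports no verdict.
The state is a dict: "time": time; "qpos": joint angles; "qvel": joint speeds; "joint_efforts": joint torques, N m; "eef_pos": TCP position; "tool_rot": TCP orientation; "ft_force": force on the tool from outside, world axes, zero at the start; "torque": the same for the moment, N m; "finger_gap": finger opening in mm.
Only numpy, scipy, OpenCV 4.12 (cv2) and the standard library are available. Lean on these libraries where they do the work, as an engineer would, in place of code of your own. Each camera call takes 0.05 s, during which the arm holds its last target.

## Working session

There is one attempt and no reset: what is moved stays moved. The work goes in short steps, each a Python script; the robot and the scene stay as the last script left them, time stands still between calls to the robot, and variables do not carry over. Pictures are saved under pics/ and viewed, and the job is handed in when it is done.

```bash
ls; mkdir -p pics; cat > h.py <<'E'
import numpy as np, cv2
from workcell import *
def shot(n):
    c=camera(n); np.savez('pics/%s.npz'%n,**{k:np.array(v) for k,v in c.items()}); return c
def load(n): return dict(np.load('pics/%s.npz'%n))
def ray(c,u,v):
    K=np.array([[c['fx'],0,c['cx']],[0,c['fy'],c['cy']],[0,0,1]],float)
    p=cv2.undistortPoints(np.array(np.c_[np.ravel(u),np.ravel(v)],float).reshape(-1,1,2),K,np.array(c['dist_coeffs'],float)).reshape(-1,2)
    d=np.c_[p[:,0],-p[:,1],-np.ones(len(p))]
    M=np.array(c['cam_to_world'],float); return M[:3,3],d@M[:3,:3].T
def onz(c,u,v,z):
    o,d=ray(c,u,v); return o+d*((z-o[2])/d[:,2])[:,None]
def pts(c,u,v):
    o,d=ray(c,u,v); u=np.ravel(u).astype(int);v=np.ravel(v).astype(int)
    return o+d*np.array(c['range_z'])[v,u][:,None]
E
python3 - <<'E'
from h import *
for n in('scene','top','wrist'):
    c=shot(n); cv2.imwrite('pics/%s0.png'%n,c['image']); print(n,c['fx'],np.round(c['cam_to_world'],2).tolist())
s=read_state();print(s['time'],s['eef_pos'],np.round(s['tool_rot'],3).tolist(),s['finger_gap'],grip_point_offset)
E
```

```text
pics
scene 516.5760710383014 [[0.75, 0.41, -0.52, -90.43], [-0.66, 0.45, -0.6, -751.51], [-0.01, 0.79, 0.61, 864.03], [0.0, 0.0, 0.0, 1.0]]
top 495.71086232659064 [[0.05, 0.98, -0.2, 286.05], [-1.0, 0.05, -0.01, 20.5], [0.0, 0.2, 0.98, 1352.4], [0.0, 0.0, 0.0, 1.0]]
wrist 319.3594416744788 [[0.32, -0.9, -0.29, 128.04], [0.95, 0.31, 0.1, 617.72], [-0.0, -0.31, 0.95, 374.57], [0.0, 0.0, 0.0, 1.0]]
0.15 [202.93605668 590.87076431 230.86236714] [[0.325, 0.946, -0.0], [0.946, -0.325, -0.001], [-0.001, 0.0, -1.0]] 85.42738648266561 -18.700000000000003
```

View pics/scene0.png

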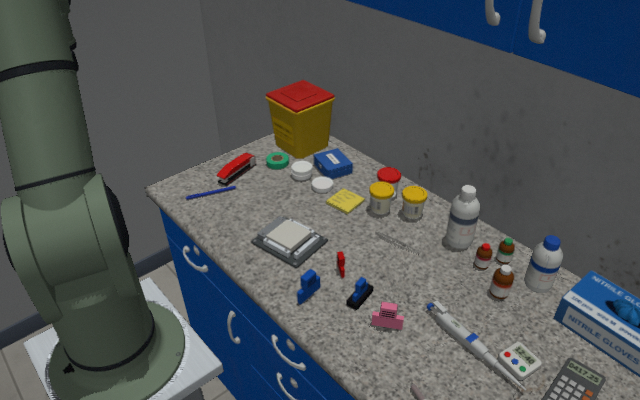

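View pics/top0.png

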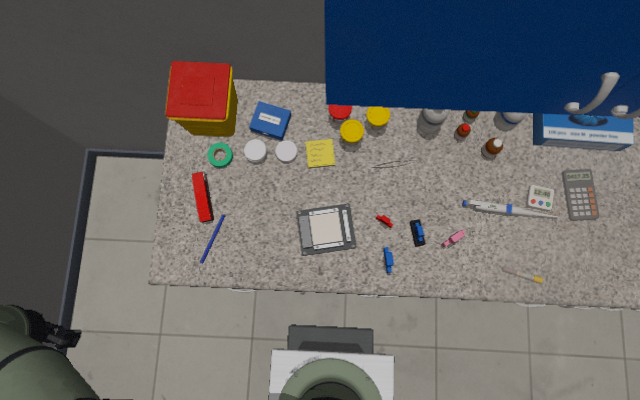

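```bash
python3 - <<'E'
from h import *
t=load('top');s=load('scene')
a=cv2.resize(t['image'][190:290,280:480],None,fx=4,fy=4,interpolation=cv2.INTER_CUBIC)[:300*2]
b=cv2.resize(s['image'][200:340,240:420],None,fx=4,fy=4,interpolation=cv2.INTER_CUBIC)
cv2.imwrite('pics/topc.png',a);cv2.imwrite('pics/scenec.png',b)
E
```

```text
(no output)
```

View pics/topc.png

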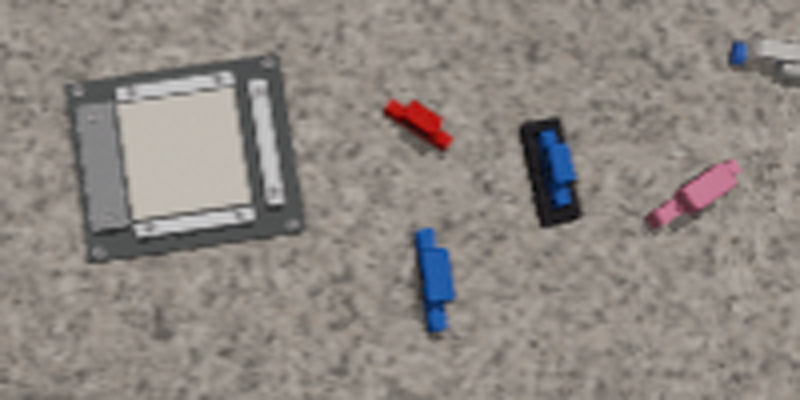

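View pics/scenec.png

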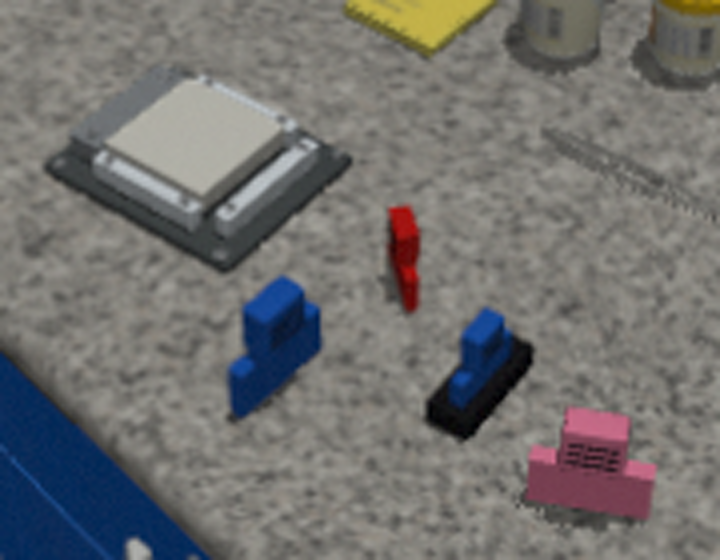

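```bash
python3 - <<'E'
from h import *
for n in('top','scene'):
    c=load(n); im=c['image']; hsv=cv2.cvtColor(im,cv2.COLOR_BGR2HSV)
    m=cv2.inRange(hsv,(105,150,60),(125,255,255))
    k,l,st,ce=cv2.connectedComponentsWithStats(m)
    for i in range(1,k):
        if st[i,4]>60 and st[i,4]<900:
            v,u=np.where(l==i); P=pts(c,u,v); g=P[:,2]>40
            print(n,ce[i].round(),st[i,4],'zmax',np.percentile(P[:,2],95).round(1),'mean top',P[P[:,2]>np.percentile(P[:,2],95)-4].mean(0).round(1))
c=load('top')
# tile corners from crop px/4 + offset
for name,q,z in(('tile',[(120,97),(233,86),(252,207),(136,220)],30),('plate',[(70,88),(275,55),(302,232),(90,262)],8),('thin',[(249,82),(267,80),(284,203),(268,207)],24),('stand',[(521,124),(556,119),(580,215),(543,226)],16)):
    q=np.array(q)/4-0.375+[280,190]; P=onz(c,q[:,0],q[:,1],z); D=pts(c,q[:,0].round(),q[:,1].round())
    print(name,P.round(1).tolist(),P.mean(0).round(1),np.linalg.norm(np.roll(P,-1,0)-P,axis=1).round(1),'z',D[:,2].round(1))
E
```

```text
top [270. 121.] 818 zmax 40.3 mean top [758.8 200.1  54.8]
top [212. 239.] 123 zmax 14.1 mean top [423.9 332.2  35.3]
top [419. 231.] 94 zmax 57.9 mean top [ 469.3 -216.9   56.4]
top [388. 259.] 143 zmax 71.0 mean top [ 390.2 -134.4   69.2]
scene [333. 164.] 659 zmax 38.4 mean top [753.2 185.9  47.6]
scene [210. 192.] 126 zmax 12.8 mean top [414.7 318.6  25.6]
scene [552. 242.] 197 zmax 137.6 mean top [ 795.4 -463.6  141.8]
scene [544. 269.] 103 zmax 80.6 mean top [ 777.3 -471.4   78.7]
scene [308. 286.] 432 zmax 67.2 mean top [ 392.6 -136.9   66.2]
scene [359. 289.] 199 zmax 55.1 mean top [ 470.8 -218.2   53.9]
scene [586. 320.] 406 zmax 68.5 mean top [ 706.8 -635.3   93.1]
scene [619. 362.] 67 zmax 8.7 mean top [ 731.8 -694.     6.7]
tile [[504.0, 76.7, 30.0], [515.1, 0.8, 30.0], [433.8, -15.3, 30.0], [421.6, 61.7, 30.0]] [468.6  31.   30. ] [76.7 82.8 77.9 83.8] z [25.2  6.  12.8  8.7]
plate [[512.3, 112.3, 8.0], [541.9, -27.6, 8.0], [420.9, -50.3, 8.0], [394.1, 91.9, 8.0]] [467.3  31.6   8. ] [143.  123.1 144.7 119.9] z [ 8.5  5.4  3.6 13. ]
thin [[519.4, -10.0, 24.0], [521.3, -22.2, 24.0], [438.2, -36.8, 24.0], [435.0, -26.1, 24.0]] [478.4 -23.8  24. ] [12.3 84.4 11.1 85.9] z [25.8  7.5 11.5 24.4]
stand [[500.4, -196.1, 16.0], [504.9, -219.8, 16.0], [440.3, -236.4, 16.0], [431.8, -211.6, 16.0]] [ 469.4 -216.    16. ] [24.1 66.7 26.2 70.4] z [ 9.2 15.6 16.9  2.7]
```

View pics/wrist0.png

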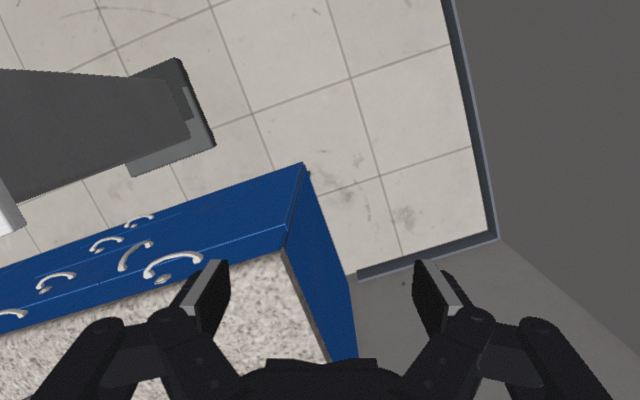

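```bash
cat >> h.py <<'E'
def R(a):  # tool x at world angle a (deg), tool z down
    a=np.radians(a); x=np.array([np.cos(a),np.sin(a),0]); z=np.array([0,0,-1.]); return np.c_[x,np.cross(z,x),z]
E
python3 - <<'E'
from h import *
movep([469,-217,180],R(104))
wait(.2)
c=shot('wrist'); cv2.imwrite('pics/w1.png',c['image']); s=read_state(); print(s['time'],s['eef_pos'].round(1) if hasattr(s['eef_pos'],'round') else s['eef_pos'],np.round(s['qpos'],2),s['ft_force'])
E
```

```text
3.3917 [ 469.1 -216.8  180. ] [-0.04  0.46  0.48  1.95 -0.29  0.8   2.42] [ 0.36446921 -0.51776406 -0.55786826]
```

View pics/w1.png

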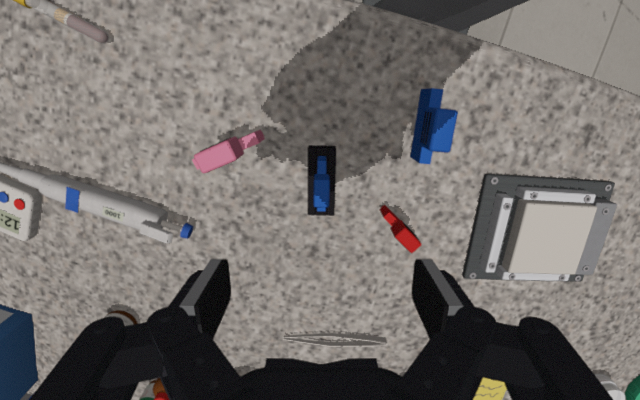

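```bash
python3 - <<'E'
from h import *
c=load('wrist'); im=c['image']; hsv=cv2.cvtColor(im,cv2.COLOR_BGR2HSV)
roi=np.zeros(im.shape[:2],bool); roi[135:225,295:350]=1
blue=(cv2.inRange(hsv,(105,120,40),(125,255,255))>0)&roi
blk=((hsv[...,2]<45)|blue)&roi
m=blk.astype(np.uint8); k,l,st,ce=cv2.connectedComponentsWithStats(m); i=1+np.argmax(st[1:,4]); m=(l==i).astype(np.uint8)
cs,_=cv2.findContours(m,0,1); q=cs[0].reshape(-1,2)
P=onz(c,q[:,0],q[:,1],16)
r=cv2.minAreaRect(P[:,:2].astype(np.float32)); print('stand rect',r, st[i])
v,u=np.where(blue); P=pts(c,u,v); print('blue n',len(u),'z pct',np.percentile(P[:,2],[5,50,95]).round(1))
for lo,hi,nm,z in((47,60,'grip',54),(20,36,'blade',30)):
    g=(P[:,2]>lo)&(P[:,2]<hi)
    T=onz(c,u[g],v[g],z); rr=cv2.minAreaRect(T[:,:2].astype(np.float32)); print(nm,g.sum(),T.mean(0).round(1),rr)
o=np.zeros_like(im);o[m>0]=90;o[blue]=(255,0,0)
cv2.imwrite('pics/m1.png',cv2.resize(np.hstack([im[130:230,280:360],o[130:230,280:360]]),None,fx=4,fy=4,interpolation=0))
E
```

```text
stand rect ((471.4664001464844, -214.75840759277344), (70.20662689208984, 26.47670555114746), 13.418670654296875) [ 308  146   28   69 1804]
blue n 778 z pct [15.8 54.2 56.1]
grip 468 [ 471.6 -215.4   54. ] ((471.70391845703125, -215.34307861328125), (27.461830139160156, 14.096924781799316), 11.8131103515625)
blade 184 [ 462.7 -217.4   30. ] ((472.3006286621094, -214.85409545898438), (51.524200439453125, 11.326509475708008), 14.119508743286133)
```

View pics/m1.png

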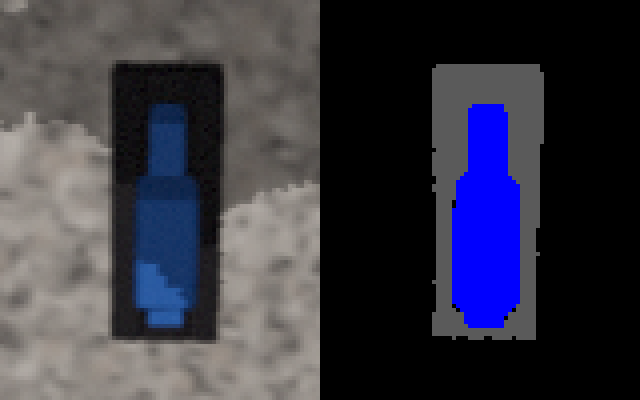

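```bash
python3 - <<'E'
from h import *
A=R(103.4)
movep([471.6,-215.1,110],A)
print(movel([471.6,-215.1,33],max_speed=80,guard=12))
s=read_state(); print(s['eef_pos'],s['ft_force'])
clamp(); s=read_state(); print('gap',s['finger_gap'],s['eef_pos'],s['ft_force'])
movel([471.6,-215.1,130],max_speed=80)
wait(.2); s=read_state(); print('gap',s['finger_gap'],s['time'],s['eef_pos'],s['ft_force'])
c=shot('wrist'); cv2.imwrite('pics/w2.png',c['image'])
E
```

```text
False
[ 471.8698912  -215.23324431   33.42452953] [-0.21175291  0.59643358  0.51185488]
gap 13.06040240128984 [ 471.63725564 -215.06717465   33.13790057] [-1.0609969   0.3025132   5.17521926]
gap 12.54525139465869 7.0917 [ 471.47137858 -215.09029081  129.71443052] [ 0.13502411 -0.79688371 -0.5592133 ]
```

View pics/w2.png

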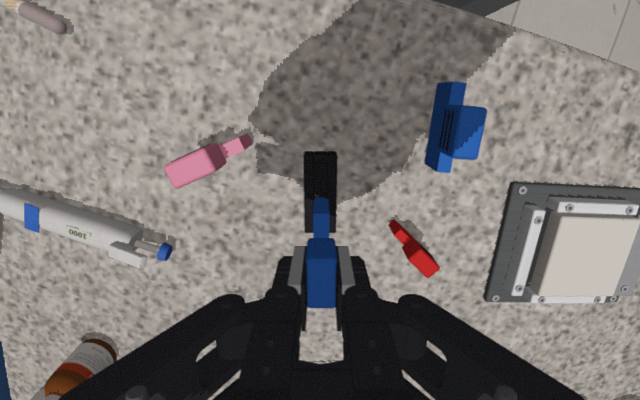

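```bash
python3 - <<'E'
from h import *
movep([475.8,-12.6,170],R(100.8))
wait(.2)
c=shot('wrist'); cv2.imwrite('pics/w3.png',c['image']); s=read_state(); print(s['time'],s['eef_pos'])
cv2.imwrite('pics/w3c.png',cv2.resize(c['image'][100:300,240:500],None,fx=3,fy=3,interpolation=cv2.INTER_CUBIC))
E
```

```text
8.2333 [475.77969018 -13.57564764 169.86178933]
```

View pics/w3c.png

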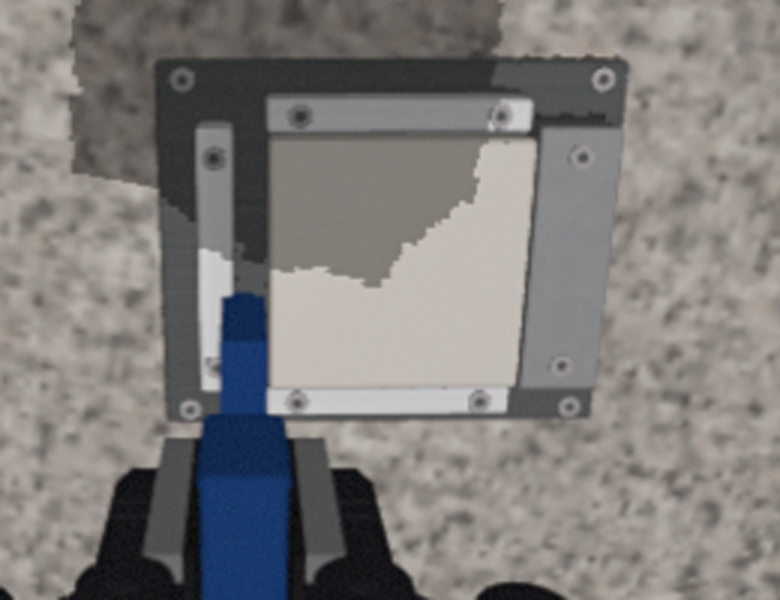

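```bash
cat > meas.py <<'E'
from h import *
def edge(g,row,lo,hi,sign):
    r=cv2.GaussianBlur(g,(1,5),0)[row,lo:hi+1].astype(float); d=np.diff(r)*sign; d[d<0]=0
    i=np.argmax(d); w=d[max(0,i-1):i+2]; return lo+np.sum((np.arange(max(0,i-1),max(0,i-1)+len(w))+.5)*w)/w.sum()
def line(c,g,rows,lo,hi,sign,z):
    u=np.array([edge(g,r,lo,hi,sign) for r in rows]); P=onz(c,u,rows,z)[:,:2]
    for _ in range(3):
        vx,vy,x0,y0=cv2.fitLine(P.astype(np.float32),cv2.DIST_HUBER,0,.01,.01).ravel(); 
        n=np.array([-vy,vx]); res=(P-[x0,y0])@n; P=P[abs(res)<max(1,2*res.std())]
    if vx<0: vx,vy=-vx,-vy
    return np.array([x0,y0]),np.degrees(np.arctan2(vy,vx)),res.std(),np.mean(u)
E
python3 - <<'E'
from meas import *
c=load('wrist'); g=cv2.cvtColor(c['image'],cv2.COLOR_BGR2GRAY)
rows=np.arange(148,186)
for nm,lo,hi,s,z,rw in(('tileL',324,335,1,30,rows),('thin in',312,323,-1,24,rows),('thin out',300,311,1,24,rows),('tileR',408,425,-1,30,rows)):
    p,a,e,u=line(c,g,rw,lo,hi,s,z)
    t=np.radians(10.8); print(nm,p.round(2),round(a,2),round(e,2),'u',round(u,2),'y-frame',round(float(-np.sin(t)*p[0]+np.cos(t)*p[1]),2))
# tile near/far edges (columns): transposed
gT=g.T.copy()
for nm,lo,hi,s,z,dx in(('tile near',141,150,1,30,0),):
    pass
q=np.array([(270,138),(536,138),(520,387),(268,387),(267,97),(533,97),(508,412),(268,412),(197,124),(234,124),(158,60),(628,60),(590,415),(168,418)])/3-.33+[240,100]
z=[30]*4+[24]*6+[8]*4
P=np.vstack([onz(c,[a],[b],zz) for (a,b),zz in zip(q,z)]);print(P.round(1))
print('tile ctr',P[:4].mean(0),'stops ctr',P[4:8].mean(0),'plate',P[10:].mean(0))
# held blade foot visible part
E
```

```text
tileL [457.59  -8.39] 11.28 0.01 u 329.41 y-frame -93.98
thin in [461.43 -19.01] 10.6 0.1 u 317.14 y-frame -105.13
thin out [459.75 -30.63] 12.03 0.11 u 305.21 y-frame -116.24
tileR [442.99  69.77] 11.05 0.13 u 416.74 y-frame -14.48
[[438.5 -11.9  30. ]
 [423.4  65.8  30. ]
 [501.9  83.1  30. ]
 [517.    3.   30. ]
 [427.5 -14.9  24. ]
 [412.2  63.5  24. ]
 [513.5  84.   24. ]
 [528.3   5.4  24. ]
 [439.3 -34.   24. ]
 [437.3 -23.1  24. ]
 [424.3 -49.8   8. ]
 [395.9  95.1   8. ]
 [515.7 119.3   8. ]
 [544.3 -26.7   8. ]]
tile ctr [470.19359783  35.0012307   30.        ] stops ctr [470.40209673  34.52158046  24.        ] plate [470.06602263  34.49841323   8.        ]
```

```bash
python3 - <<'E'
from meas import *
c=load('wrist'); hsv=cv2.cvtColor(c['image'],cv2.COLOR_BGR2HSV); m=cv2.inRange(hsv,(100,120,30),(125,255,255))
s=read_state(); T=np.array(s['tool_rot']); p=np.array(s['eef_pos']); print(p,T.round(3).tolist(), s['finger_gap'])
def q(r,z):
    us=np.where(m[r,300:350]>0)[0]+300
    P=onz(c,[us[0]-.5,us[-1]+.5],[r,r],z); L=(P-p)@T; return us[[0,-1]],L.round(2)[:,:2].tolist(),'mid',L[:,0].mean().round(2),'w',abs(np.diff(L[:,0])).round(2)
zf=p[2]-29
for r in(199,202,205,209,212): print('near face',r,q(r,zf+26*(r-198)/(213-198)))
for r in(216,222,228,234): print('blade top',r,q(r,zf+26))
for r in(261,266,272,280): print('grip top',r,q(r,zf+50))
E
```

```text
[475.77969018 -13.57564764 169.86178933] [[-0.186, 0.983, -0.0], [0.983, 0.186, -0.0], [-0.0, -0.0, -1.0]] 12.418382555053121
near face 199 (array([317, 327]), [[-1.73, -23.25], [4.47, -23.26]], 'mid', np.float64(1.37), 'w', array([6.2]))
near face 202 (array([315, 327]), [[-2.76, -23.22], [4.36, -23.23]], 'mid', np.float64(0.8), 'w', array([7.12]))
near face 205 (array([315, 327]), [[-2.66, -23.29], [4.26, -23.3]], 'mid', np.float64(0.8), 'w', array([6.92]))
near face 209 (array([314, 327]), [[-3.04, -23.53], [4.12, -23.54]], 'mid', np.float64(0.54), 'w', array([7.16]))
near face 212 (array([314, 328]), [[-2.93, -23.83], [4.51, -23.84]], 'mid', np.float64(0.79), 'w', array([7.44]))
blade top 216 (array([314, 328]), [[-2.9, -22.37], [4.48, -22.39]], 'mid', np.float64(0.79), 'w', array([7.38]))
blade top 222 (array([313, 328]), [[-3.42, -19.19], [4.51, -19.2]], 'mid', np.float64(0.55), 'w', array([7.93]))
blade top 228 (array([314, 328]), [[-2.94, -15.97], [4.54, -15.98]], 'mid', np.float64(0.8), 'w', array([7.48]))
blade top 234 (array([313, 327]), [[-3.46, -12.7], [4.07, -12.71]], 'mid', np.float64(0.3), 'w', array([7.53]))
grip top 261 (array([305, 337]), [[-6.35, -10.76], [7.94, -10.78]], 'mid', np.float64(0.8), 'w', array([14.29]))
grip top 266 (array([306, 336]), [[-5.95, -8.3], [7.55, -8.32]], 'mid', np.float64(0.8), 'w', array([13.51]))
grip top 272 (array([306, 336]), [[-6.0, -5.31], [7.61, -5.33]], 'mid', np.float64(0.8), 'w', array([13.61]))
grip top 280 (array([306, 336]), [[-6.06, -1.25], [7.68, -1.27]], 'mid', np.float64(0.81), 'w', array([13.74]))
```

```bash
python3 - <<'E'
from h import *
t=np.radians(11.1); n=np.array([-np.sin(t),np.cos(t)])
x,y=np.array([470.2,34.5])-46.1*n; print(x,y)
movep([x,y,120],R(101.1)); movel([x,y,68],max_speed=80,guard=10); wait(.3)
c=shot('wrist'); s=read_state(); print(s['time'],s['eef_pos'],np.degrees(np.arctan2(s['tool_rot'][1][0],s['tool_rot'][0][0])),s['ft_force'],s['finger_gap'])
cv2.imwrite('pics/w4c.png',cv2.resize(c['image'][60:260,240:500],None,fx=3,fy=3,interpolation=cv2.INTER_CUBIC))
E
```

```text
479.0752626568443 -10.737591810042503
9.7 [479.19187363 -10.68277414  68.20510067] 101.10441178333177 [-0.03341121 -0.0190309  -0.48147001] 12.719640680263366
```

View pics/w4c.png

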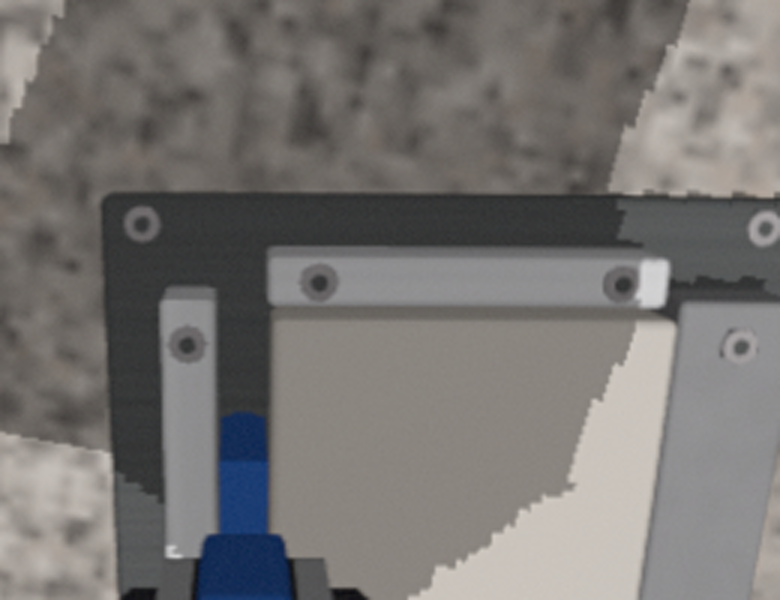

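```bash
python3 - <<'E'
from meas import *
c=load('wrist'); g=cv2.cvtColor(c['image'],cv2.COLOR_BGR2GRAY); hsv=cv2.cvtColor(c['image'],cv2.COLOR_BGR2HSV); m=cv2.inRange(hsv,(100,120,30),(125,255,255))
s=read_state(); T=np.array(s['tool_rot']); p=np.array(s['eef_pos'])
rows=np.arange(170,195)
for nm,lo,hi,sg,z in(('tile',323,335,1,30),('thin',306,318,-1,24)):
    P,a,e,u=line(c,g,rows,lo,hi,sg,z); print(nm,'ang',round(a,2),e.round(2),'tool x,y',((np.r_[P,z]-p)@T)[:2].round(2))
zf=p[2]-29
for r,z in((203,zf+8),(208,zf+18),(216,zf+26),(222,zf+26),(228,zf+26),(234,zf+26)):
    us=np.where(m[r,300:350]>0)[0]+300; L=(onz(c,[us[0]-.5,us[-1]+.5],[r,r],z)-p)@T; print(r,us[[0,-1]],L[:,0].round(2),L[:,0].mean().round(2),L[0,1].round(1))
E
```

```text
tile ang 9.79 0.09 tool x,y [  6.25 -30.37]
thin ang 10.8 0.01 tool x,y [ -4.83 -28.8 ]
203 [314 328] [-3.12  5.06] 0.97 -22.9
208 [314 328] [-2.9   4.82] 0.96 -23.6
216 [313 328] [-3.23  4.65] 0.71 -22.3
222 [313 328] [-3.25  4.68] 0.72 -19.1
228 [313 328] [-3.27  4.71] 0.72 -15.9
234 [313 328] [-3.29  4.74] 0.73 -12.6
```

```bash
python3 - <<'E'
from h import *
x,y=479.08,-10.74
print(movel([x,y,35.5],max_speed=30,guard=6))
s=read_state(); print(s['time'],s['eef_pos'],s['ft_force'],s['finger_gap'])
c=shot('wrist')
cv2.imwrite('pics/w5c.png',cv2.resize(c['image'][60:260,240:500],None,fx=3,fy=3,interpolation=cv2.INTER_CUBIC))
c=shot('scene')
cv2.imwrite('pics/s5c.png',cv2.resize(c['image'][190:290,230:360],None,fx=5,fy=5,interpolation=cv2.INTER_CUBIC))
E
```

```text
True
10.6583 [478.95092119 -10.7996713   37.13350484] [-1.53582241  1.50275032 10.34170297] 12.90710757345951
```

View pics/w5c.png

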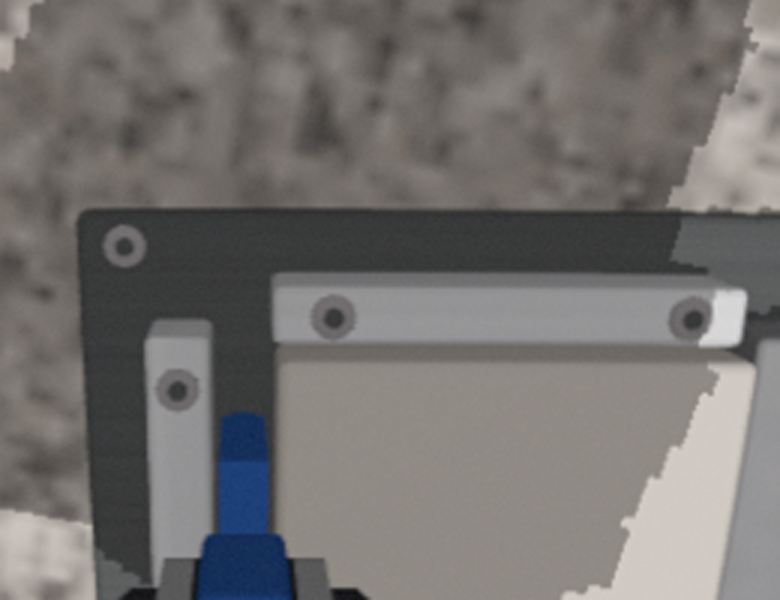

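View pics/s5c.png

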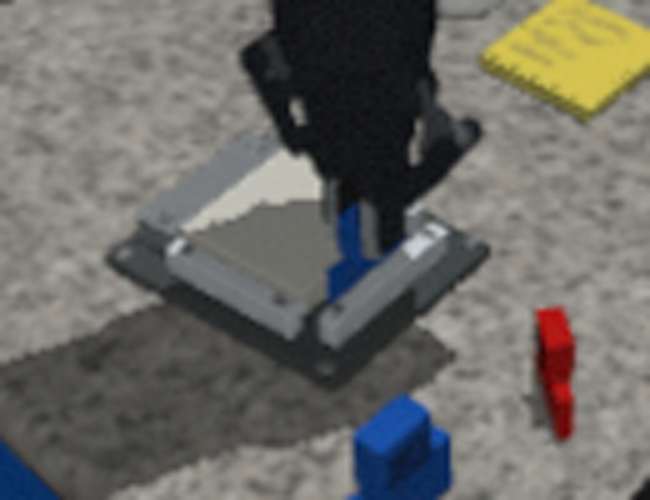

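```bash
python3 - <<'E'
from h import *
open_gripper()
s=read_state(); print(s['time'],s['eef_pos'],s['ft_force'],s['finger_gap'])
movel([479.08,-10.74,150],max_speed=120); wait(.1)
c=shot('wrist'); s=read_state()
for a in(11.1,191.1,-79,56): print(a,inverse_kinematics([470.3,34,70],R(a)))
print(s['time'],s['qpos'])
cv2.imwrite('pics/w6c.png',cv2.resize(c['image'][100:300,240:500],None,fx=3,fy=3,interpolation=cv2.INTER_CUBIC))
E
```

```text
11.4583 [478.58500328 -10.7656622   36.74802137] [-0.12196346  0.75551768  1.56279885] 85.37521614242273
11.1 [-0.70704651  0.68873929  0.7079445   2.14450518 -0.81904118  0.6013678
  0.79342465]
191.1 [ 0.44597992  0.69466428 -0.86859595  2.08833197  0.81227272  0.73861011
  2.38147004]
-79 [-0.95295908  1.03648916  1.21775808  2.15388787 -1.2578991   1.01362604
 -0.36561737]
56 [-0.57346718  0.61969258  0.50732947  2.13862621 -0.59903881  0.52410446
  1.36268744]
12.7 [-0.43954482  0.45171893  0.44245739  2.06869552 -0.29961736  0.68428451
  1.96325358]
```

View pics/w6c.png

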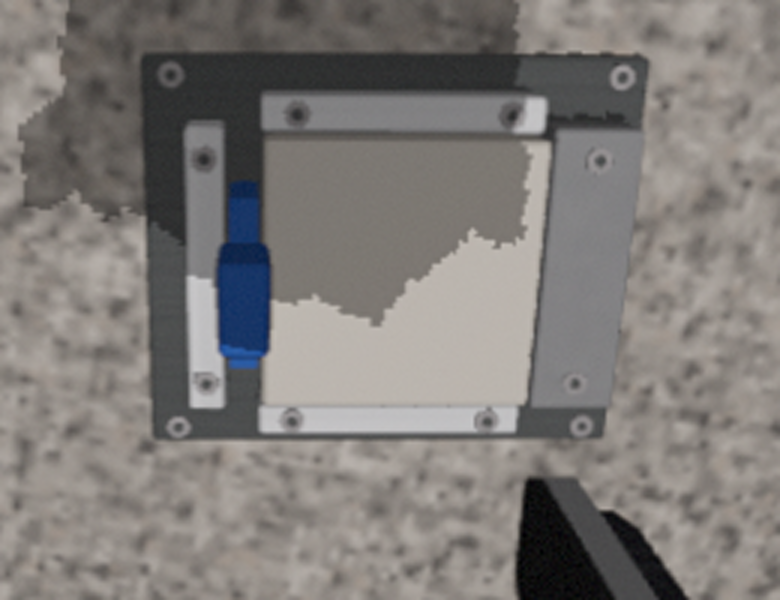

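```bash
python3 - <<'E'
from h import *
clamp()
movep([470.3,34.0,110],R(11.1)); wait(.1)
s=read_state(); print(s['time'],s['finger_gap'],s['ft_force'])
movel([470.3,34.0,38],max_speed=80,guard=8)
print(movel([470.3,34.0,26],max_speed=20,guard=14)); s=read_state(); print(s['time'],s['eef_pos'],s['ft_force'])
for z in(25,24,23):
    r=movel([470.3,34.0,z],max_speed=12,guard=10); wait(.15); s=read_state(); print(z,r,s['time'],s['eef_pos'].round(2),s['ft_force'].round(2))
    if s['ft_force'][2]>14: break
c=shot('scene')
cv2.imwrite('pics/s7c.png',cv2.resize(c['image'][190:290,230:360],None,fx=5,fy=5,interpolation=cv2.INTER_CUBIC))
c=shot('wrist');cv2.imwrite('pics/w7.png',c['image'])
E
```

```text
14.75 -0.0010734952755421276 [-0.22705107 -0.43144565  0.83856862]
False
16.55 [470.38925485  34.11026223  26.02262447] [-0.71586787  0.8919192   5.45652846]
25 False 16.95 [470.41  34.12  25.1 ] [-0.81  1.35  6.55]
24 False 17.35 [470.41  34.09  24.11] [-0.88  1.5   6.58]
23 False 17.75 [470.49  34.14  23.94] [-7.18  2.86 36.97]
```

View pics/s7c.png

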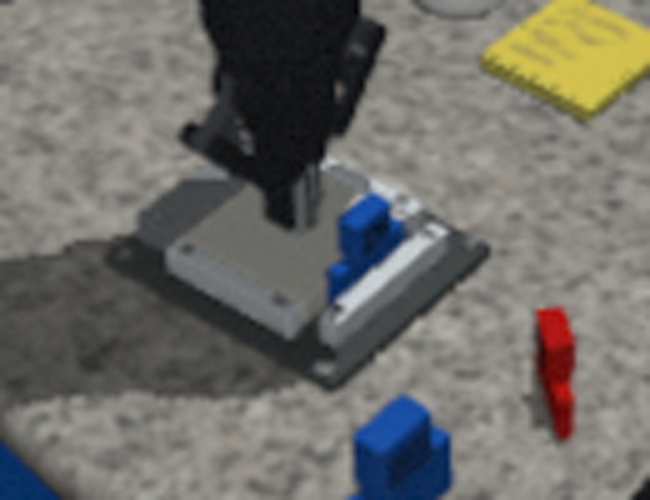

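View pics/w7.png

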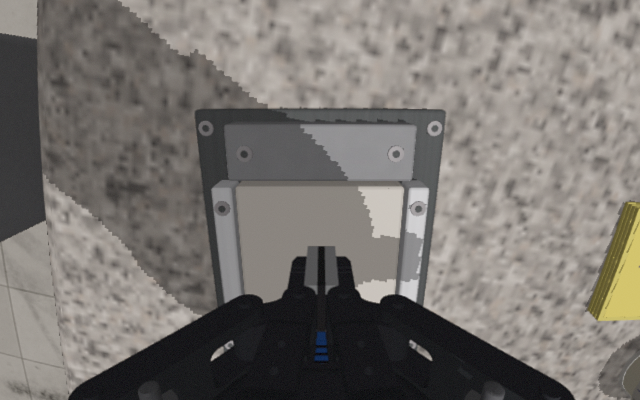

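```bash
python3 - <<'E'
from h import *
movel([470.3,34.0,23.55],max_speed=12); wait(.3)
s=read_state(); print(s['time'],s['eef_pos'].round(2),s['ft_force'].round(2),s['finger_gap'])
c=shot('wrist'); u=[(300,225),(330,215),(380,250),(228,260),(412,270),(320,160)]; u=np.array(u)
print('z tile x3, stops x2, thick',pts(c,u[:,0],u[:,1])[:,2].round(1))
c=shot('scene'); hsv=cv2.cvtColor(c['image'],cv2.COLOR_BGR2HSV); m=cv2.inRange(hsv,(105,150,40),(125,255,255)); m[:225]=0;m[252:]=0;m[:,:294]=0;m[:,320:]=0
v,w=np.where(m>0);P=pts(c,w,v); print('spacer zmax',np.percentile(P[:,2],[50,90]).round(1),P.mean(0).round(1))
c=shot('top'); cv2.imwrite('pics/t8.png',c['image'])
E
```

```text
18.4 [470.43  34.11  24.01] [-3.03  2.34 19.24] 0.002379965058944381
z tile x3, stops x2, thick [25.  25.8 24.8 24.4 26.1 25.4]
spacer zmax [42.9 58.4] [472.4 -19.9  47.8]
```

View pics/t8.png

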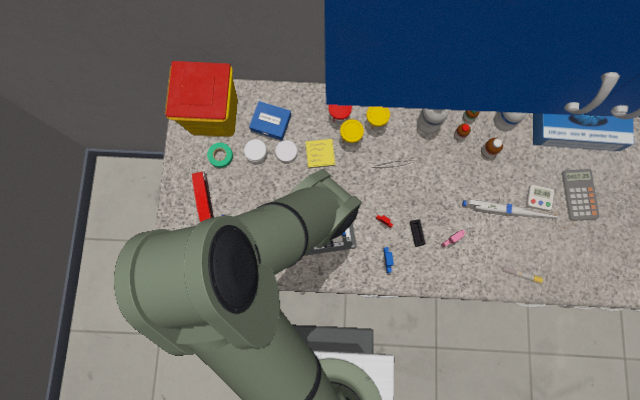

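The top view shows the stand empty at (417,233). The tape roll (220,155), petri dishes (256,151) and (286,151), and cups (352,132) and (377,115) are where they were. The tile is flush and held at about 19 N.

```bash
python3 -c "
from h import *
print(finish_job()); s=read_state(); print(s['time'],s['eef_pos'],s['ft_force'])"
```

```text
the job is handed in; nothing more can be done
None
the job is handed in; nothing more can be done
```

I took the smaller blue spacer from its black stand and slid it upright into the gap beside the thin cheek. I let go of it, then pressed the tile flush with the closed fingertips. The job was handed in at about 18.5 s with the tile still held down.

- **Spacer:** it touched the floor of the gap with the fingertips at 37.1 mm, which is where I expected it to seat. After release its top measured about 58 mm above the work surface, which is right for fully down. The wrist picture showed it upright and about midway along the gap.
- **Tile:** the fingertips are at 24.0 mm, pushing with about 19 N. Depth readings on the tile (24.8–25.8 mm) agree with those on the end stops and the thick cheek (24.4–26.1 mm).
- **Push force:** the first press briefly read 37 N at the fingertips when the tile reached the floor, because the 10 N guard did not stop it. I eased it back to 19 N.
- **Bystanders:** the petri dish, tape roll, specimen cup and the look-alike spacers show no movement in the top picture.
- **Camera disagreement:** the top and wrist cameras placed the gap about 3 mm apart. I aligned on the wrist picture instead, comparing the held spacer directly with the gap, and they agreed to about 0.1 mm before I lowered it.

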